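# Lock a mould insert in its fixture with a sprung bolt

## Robot

A 6-joint arm with a two-finger parallel gripper is mounted at the origin on a cart in front of the work surface, level with it; the furniture and walls round the work are solid. World frame = base frame: x ahead of the robot, y to its left, z up, the work surface at z = 0. Lengths are in mm, angles in degrees, forces in N, time in s.
With the tool pointing down it reaches from about 300 to 850 mm from the base axis. Payload 4.2 kg.
Tool frame: the origin (TCP) lies on the centre line of the jaws, within the pads' length; the fingertips stand 11 mm ahead of it and the grasp point (between the pads) lies 8 mm behind it; z points along the fingers, y is the line along which they close (so a half turn about z gives the same grasp; the last joint's range is limited). The gripper opens to 91 mm and grips with 3 to 60 N. Pads are 32 mm wide; open, the fingers measure 118 mm over their backs; the gripper's body (76 mm by 178 mm) begins 60 mm behind the grasp point.
Start: joints at [-72.307, 18.312, 89.639, -0, 72.044, -1.146], TCP at [185.676, -544.216, 185.876] pointing down, gripper open.
Joint ranges: [-177.97, 177.97], [-48.28, 115.42], [12.27, 149.76], [-77.06, 257.06], [2.81, 150.46], [-146.56, 146.56]. Speed limits (degrees/s): [147.25, 147.25, 180, 180, 180, 180].

## Interface

Orientations are given as [roll, pitch, yaw] about the fixed x, y, z axes, in that order (R = Rz(yaw) Ry(pitch) Rx(roll)).
In Python, from workcell import env, grab_frame, camera_model, models gives the robot as it stands.
- The arm moves only by the shell command python3 -m crank 'ROWS' [FORCE]. ROWS is text: rows parted by semicolons, each of 7 numbers parted by spaces: the closure, from -1 (fully open) to 1 (shut), so that 0 is half open, then the shift along the tool's x, y, z in mm, then the turn, a rotation vector about the tool's x, y, z in degrees. A call has 1 to 10 rows; each row shifts and turns the commanded pose from where the row before left it, along the tool's axes as they then stand; what a row does not reach is not made up. A row lasts 1/8 s, in which the tool goes at most 62.5 mm and 10.7 degrees, less where a joint would pass 70% of its speed; a pose out of reach is approached as far as the arm can. A call is refused whole if a number of a shift passes 62.5 or a number of a turn 10.7, either way. A call with a gripper value outside its range is refused whole. The fingers move at their own pace and stop on an object; FORCE is the grip in N (left out, the last holds). Time passes only in rows, so rows that do not move let the fingers close. It gives the time, the measured TCP pose, the force, the opening and the grip force at its end, in the units of the state.
- env.state(): the state, without advancing time (a new reading comes with each control period).
- grab_frame(name): name is "scene" or "side" or "wrist"; returns the picture (384x512x3 uint8, blue, green, red); there is no depth.
- camera_model(name): a dict with "K" (3x3 intrinsics, pixels), "R" (3x3) and "t" (3): a world point X has camera coordinates R X + t; the wrist camera has in their place "mount" (4x4, takes a point from camera to tool coordinates, whose origin is the TCP and whose axes are the flange's). Camera axes: x right, y down, z forward; pixel columns grow to the right and rows downward; lengths in mm; the calibration is good to about 2 mm. A picture is of the moment at which its call begins: read the wrist's pose just before it. camera_model takes no time and is no camera call.
- env.job_done(): hands the job in; it is judged then, once.
Trained networks look in the newest picture that a camera, given by its name, has taken for a name from the list of things; names that differ only in an ending like _2 or _b are one class to them, and where a whole thing is asked for, a point or a joint stands for the part that bears it (a point fixed in the world has none). Each returns a list of dicts, best first, with "p" (0 to 1); they miss things now and then, are a little off and sometimes report something else, mostly with a low value. They report only what shows in the picture. A call takes as long as a camera call. They do not tell look-alikes from the thing itself.
- models.search_frame(name, camera): "point" ([x, y, z] in mm, in world coordinates, good to about 4 mm: the middle of the surface that is visible of it).
The state is a dict: "time_s": time; "qpos": joint angles; "qvel": joint speeds; "effort": joint torques, N m; "ee_pos": TCP position; "ee_rot": TCP orientation; "force": force on the tool from outside, world axes, zero at the start; "torque": the same for the moment, N m; "gripper_width": finger opening in mm; "gripper_force": force on a finger pad.
Only numpy, scipy, OpenCV 4.12 (cv2) and the standard library are available. Lean on these libraries where they do the work, as an engineer would, in place of code of your own. Each camera call takes 0.05 s, during which the arm holds its last target. There are 200 camera calls.

## Task

Plug the loose aluminium mould insert into the rectangular socket of the fixture until its flange lies flush on the socket block. Then push the knob of the sprung bolt along its slot and across into the holding notch, so that the bolt stays over the insert's flange by itself. Leave the loose spanner and hex bolt where they are.

Things in the scene. Friction and masses are not known exactly. Their poses are not given: they have to be found in the camera images.
- fixture: Steel fixture screwed to the table (place and yaw vary). Origin on the table top under the socket's centre, z up. Base plate 96 (x) x 262 (y) x 8 mm, from y = -70 to 192 mm. Round the origin the aluminium socket block, 76 (x) x 116 (y) mm, top at 30 mm. From y = 76 to 178 mm the bolt housing under a grey gate plate, 72 mm wide in x, top at 57 mm.
- socket_mouth (a point): Centre of the socket's mouth on top of the socket block (fixture frame 0, 0, 30 mm; axes as the fixture's). The socket is a rectangular pocket 36.5 (x) x 58.5 (y) mm, 20 mm deep.
- notch (a point): Pin centre in the holding notch, at the gate plate's top (fixture frame -10, 107, 57 mm). The plate's J-shaped slot, 12 mm wide for a 10 mm pin, has a straight leg along y at x = 10 mm (pin centre y = 150 to 98 mm), at its socket end a cross leg towards -x, then the notch, 5 mm deep, back towards +y at x = -10 mm.
- insert: Loose aluminium mould insert, about 0.22 kg, standing upright. Origin at the centre of the foot's underside, z up. Plug foot 34 (x) x 56 (y) mm, z = 0 to 18, its lowest 6 mm tapering by 3 mm a side; flange 46 (x) x 84 (y) mm, z = 18 to 26; grip rib on top 16 (x) x 24 (y) mm, z = 26 to 56. Fits the socket either way round; seated, the flange rests on the block's top.
- insert_shoulder (a point): Centre of the flange's underside (insert frame 0, 0, 18 mm). It meets socket_mouth when the insert is seated.
- knob_top (a point): Centre of the top of the black knob, an upright cylinder 26 mm in diameter, 62 to 90 mm above the table, on the pin in the slot. At the start at fixture x = 10, y = 150 mm; in the notch at about x = -10, y = 107 mm.
- bolt_tip (a point): Middle of the lower edge of the bolt's front end (fixture frame 0, 68, 41 mm at the start). The bolt is a flat steel bar 30 mm wide, 7 mm thick; it passes 3 mm over the seated insert's flange and stops 4 mm short of the rib. Once it is forward the insert cannot be plugged in.
- lock_bolt (a joint): Travel of bolt and knob towards the socket (fixture -y), m: 0 drawn back by the spring (start), 0.052 at the end stop. The spring pulls back with 4 N at 0, 9.6 N at 0.052; let go in the straight leg, it snaps back. The knob can cross only beyond 0.048. In the notch it rests at about 0.043.
- latch_knob (a joint): Crossing of the knob in the bolt towards fixture -x, m: 0 in the straight leg (start), 0.020 at the notch. No spring, light friction. Once past the 8 mm wide lip and let go, the bolt's spring draws the knob 5 mm back into the notch, which holds it.
- spanner: Loose combination spanner, 26 x 166 x 7 mm, lying flat near the front edge of the table. Bystander; origin under its middle.
- hex_bolt: Loose hex bolt with a nut, 16 x 28 x 14 mm, lying on its side. Bystander; origin under its middle.
Things that resemble listed ones, but are neither listed nor needed, are in the scene too. What is shaped like the insert but green or red is not meant.

How it is judged:
By the outcome, as a careful person would: the job done as asked, in the order asked, and still so for the second after the job is handed in, with the robot touching nothing.
It also fails if it takes over 48 s, if anything falls off the work surface, if the arm or the gripper's body presses on something with over 40 N, if the wrist force passes 120 N, or if a joint passes its speed limit or range.

## Working session

There is one attempt and no reset: what is moved stays moved. The work goes in short steps, Python scripts to look and compute and a shell command to move; the robot and the scene stay as the last step left them, time stands still between calls to the robot, and variables do not carry over. Pictures are saved under pics/ and viewed, at most 10 in all, crops included, and the job is handed in when it is done.

```bash
ls; mkdir -p pics
python3 - <<'E'
from workcell import env, grab_frame, camera_model, models
import cv2
for c in ("scene","side"):
    cv2.imwrite(f"pics/{c}0.png",grab_frame(c))
    for n in ("insert","fixture","knob_top","bolt_tip","hex_bolt","spanner"):
        print(c,n,[(round(d["p"],2),[round(v) for v in d["point"]]) for d in models.search_frame(n,c)][:5])
s=env.state();print(s["time_s"],s["ee_pos"],s["ee_rot"],s["gripper_width"])
E
```

```text
pics
scene insert [(0.87, [352, -532, 26]), (0.6, [398, -408, 27])]
scene fixture [(0.61, [551, -50, 30])]
scene knob_top [(0.53, [579, 62, 81]), (0.31, [550, -52, 29])]
scene bolt_tip []
scene hex_bolt []
scene spanner [(0.52, [378, -244, 4])]
side insert [(0.88, [395, -394, 25]), (0.82, [615, -364, 26]), (0.74, [351, -523, 26]), (0.52, [501, -325, 24])]
side fixture [(0.65, [544, 23, 27])]
side knob_top [(0.64, [574, 70, 83])]
side bolt_tip [(0.61, [568, 68, 80])]
side hex_bolt []
side spanner [(0.57, [369, -191, 6])]
0.7 [ 185.67430481 -544.20734422  185.91023037] [1.79991985e+02 6.50719882e-05 1.88387450e+01] 91.22762632498448
```

View pics/scene0.png

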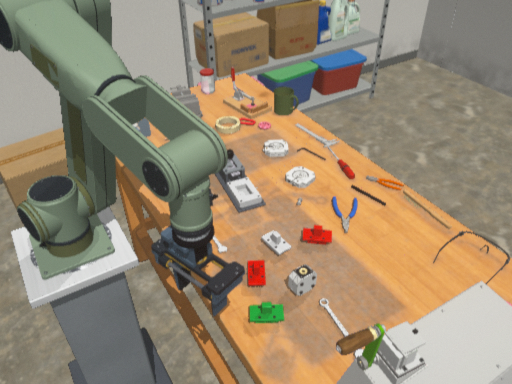

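View pics/side0.png

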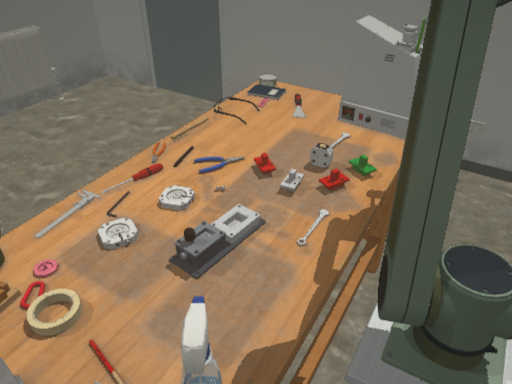

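The scene picture shows these candidates for the insert: green at (266,313), red at (257,272), red at (317,235), a grey bored block at (301,280), and a plain aluminium piece at (276,242), which is (291,181) in the side picture. I choose the aluminium piece. The fixture is at (240,185), with its knob at side (190,234). Next is a close crop of the choice.

```bash
cat > h.py <<'E'
from workcell import env, grab_frame, camera_model, models
import cv2, numpy as np
from scipy.spatial.transform import Rotation as R
def ray(cam,uv,st=None):
    m=camera_model(cam); d=np.linalg.inv(m["K"])@[uv[0],uv[1],1]
    if cam=="wrist":
        Rt=R.from_euler("xyz",st["ee_rot"],degrees=True).as_matrix(); M=np.array(m["mount"])
        return Rt@M[:3,3]+st["ee_pos"], Rt@M[:3,:3]@d
    Rm=np.array(m["R"]); return -Rm.T@m["t"], Rm.T@d
def hit(cam,uv,z,st=None):
    o,d=ray(cam,uv,st); return o+d*(z-o[2])/d[2]
def tool(target):
    s=env.state(); Rt=R.from_euler("xyz",s["ee_rot"],degrees=True).as_matrix()
    return Rt.T@(np.array(target)-s["ee_pos"])
def proj(cam,X,st=None):
    m=camera_model(cam)
    if cam=="wrist":
        Rt=R.from_euler("xyz",st["ee_rot"],degrees=True).as_matrix(); M=np.array(m["mount"])
        c=M[:3,:3].T@(Rt.T@(np.array(X)-st["ee_pos"])-M[:3,3])
    else: c=np.array(m["R"])@X+m["t"]
    p=m["K"]@c; return p[:2]/p[2]
E
python3 - <<'E'
from h import *
im=cv2.imread("pics/scene0.png"); a=cv2.resize(im[215:275,235:335],None,fx=4,fy=4,interpolation=cv2.INTER_CUBIC)
im=cv2.imread("pics/side0.png"); b=cv2.resize(im[160:205,260:335],None,fx=16/3,fy=16/3,interpolation=cv2.INTER_CUBIC)
cv2.imwrite("pics/crop1.png",np.hstack([a,b]))
print(hit("scene",(276,242),26),hit("side",(291,181),26))
print(np.array(camera_model("wrist")["mount"]).round(2),camera_model("wrist")["K"])
E
```

```text
[ 508.01935647 -337.31548087   26.        ] [ 506.26092585 -322.31386324   26.        ]
[[   0.     -0.97   -0.26   72.96]
 [   1.      0.     -0.     -1.1 ]
 [   0.     -0.26    0.97 -199.01]
 [   0.      0.      0.      1.  ]] [[335.57952782   0.         256.95265268]
 [  0.         335.57952782 193.09608691]
 [  0.           0.           1.        ]]
```

View pics/crop1.png

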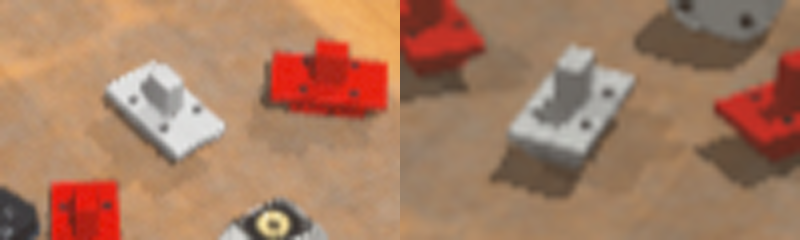

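The crop shows plain aluminium with a flange and rib, so this is the insert, at about (505,-328). I'm moving over it for a wrist look.

```bash
python3 -m crank '-1 51 -15.5 -2 0 0 0;-1 51 -15.5 -2 0 0 0;-1 51 -15.5 -2 0 0 0;-1 51 -15.5 -2 0 0 0;-1 51 -15.5 -2 0 0 0;-1 51 -15.5 -2 0 0 0;-1 51 -15.5 -2 0 0 0;-1 0 0 0 0 0 0;-1 0 0 0 0 0 0'
python3 - <<'E'
from h import *
st=env.state(); im=grab_frame("wrist"); cv2.imwrite("pics/w1.png",im)
print(st["ee_pos"],st["ee_rot"],st["time_s"]); np.save("w1.npy",np.r_[st["ee_pos"],st["ee_rot"]])
print(models.search_frame("insert","wrist"))
E
```

```text
time_s: 1.82
ee_pos: [488.1, -326.3, 199.7]
ee_rot: [-180.0, 0.0, 18.9]
force: [-0.1, -0.3, -0.0]
gripper_width: 91.2
gripper_force: 0.0
[ 488.14431576 -326.3109003   199.70143086] [-1.79998825e+02  4.95105595e-02  1.88698066e+01] 1.825
[{'point': [349.8, -501.6, 29.7], 'p': 0.93}, {'point': [628.8, -368.5, 29.3], 'p': 0.71}, {'point': [412.3, -388.4, 25.2], 'p': 0.65}, {'point': [513.0, -329.8, 22.0], 'p': 0.6}]
```

View pics/w1.png

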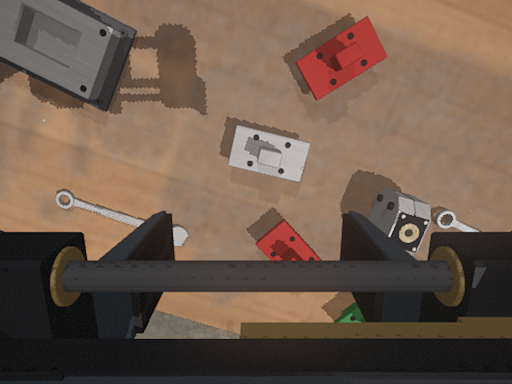

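The aluminium insert is at about (268,153) with its long side running left-right. A red look-alike is at (341,58) and another is at (290,240). The socket is at the top left, at (45,45). I'll measure the insert's flange outline.

```bash
cat > m.py <<'E'
from h import *
a=np.load("w1.npy"); st=dict(ee_pos=a[:3],ee_rot=a[3:])
im=cv2.imread("pics/w1.png"); hsv=cv2.cvtColor(im,cv2.COLOR_BGR2HSV)
m=((hsv[...,1]<45)&(hsv[...,2]>110)).astype(np.uint8)
m[:110]=0;m[200:]=0;m[:,:215]=0;m[:,325:]=0
m=cv2.morphologyEx(m,cv2.MORPH_OPEN,np.ones((3,3)))
c=max(cv2.findContours(m,0,2)[0],key=cv2.contourArea)[:,0]
P=np.array([hit("wrist",p,26,st)[:2] for p in c.astype(float)],np.float32)
r=cv2.minAreaRect(P); print(cv2.contourArea(c),r); print(cv2.boxPoints(r))
b=cv2.boxPoints(r);e=b[1]-b[0];f=b[2]-b[1];l=e if np.hypot(*e)>np.hypot(*f) else f
print("long axis deg",np.degrees(np.arctan2(l[1],l[0]))%180)
E
python3 m.py
```

```text
3019.5 ((510.22894287109375, -330.92724609375), (46.39619827270508, 84.1346664428711), 5.380529403686523)
[[ 483.18842 -291.22055]
 [ 491.0777  -374.98453]
 [ 537.2695  -370.63394]
 [ 529.3802  -286.86996]]
long axis deg 95.38051
```

```bash
python3 -m crank '-0.4 19.4 11.5 0 0 0 0;-0.4 0 0 0 0 0 -9.56;-0.4 0 0 0 0 0 -9.56;-0.4 0 0 0 0 0 -9.56;-0.4 0 0 0 0 0 -9.56;-0.4 0 0 0 0 0 -9.56;-0.4 0 0 0 0 0 -9.56;-0.4 0 0 0 0 0 -9.56;-0.4 0 0 0 0 0 -9.56;-0.4 0 0 0 0 0 0'
python3 - <<'E'
from h import *
print(tool([510.2,-330.9,42]))
E
```

```text
time_s: 3.18
ee_pos: [509.6, -331.8, 200.0]
ee_rot: [-180.0, 0.0, 95.1]
force: [-1.0, 0.2, -0.1]
gripper_width: 63.3
gripper_force: 0.0
[  0.8783806    0.65846868 157.9698863 ]
```

```bash
python3 -m crank '-0.4 0.8 0.6 40 0 0 0;-0.4 0 0 50 0 0 0;-0.4 0 0 45 0 0 0;-0.4 0 0 22 0 0 0;-0.4 0 0 0 0 0 0;1 0 0 0 0 0 0;1 0 0 0 0 0 0;1 0 0 0 0 0 0;1 0 0 0 0 0 0;1 0 0 0 0 0 0' 30
```

```text
time_s: 4.42
ee_pos: [511.2, -330.0, 43.1]
ee_rot: [180.0, 0.0, 95.3]
force: [-0.1, 0.2, 0.5]
gripper_width: 16.5
gripper_force: 0.0
```

```bash
python3 -m crank '1 0 0 0 0 0 0;1 0 0 0 0 0 0;1 0 0 -10 0 0 0;1 0 0 -40 0 0 0;1 0 0 -50 0 0 0;1 0 0 -40 0 0 0;1 0 0 0 0 0 0'
python3 - <<'E'
from h import *
a=np.load("w1.npy"); st=dict(ee_pos=a[:3],ee_rot=a[3:])
print(hit("wrist",(45,42),30,st), hit("wrist",(103,32),30,st),hit("wrist",(82,89),30,st))
E
```

```text
time_s: 5.3
ee_pos: [513.1, -331.3, 187.6]
ee_rot: [179.6, 0.3, 95.3]
force: [-0.0, 0.3, 0.7]
gripper_width: 0.4
gripper_force: 0.0
[545.59768435 -79.95826392  30.        ] [ 573.82500168 -133.62878702   30.        ] [ 512.65005512 -124.42706433   30.        ]
```

Run:
```python
from h import *
st=env.state(); im=grab_frame("wrist"); cv2.imwrite("pics/w2.png",im)
print(st["ee_pos"],st["ee_rot"],st["time_s"]); np.save("w2.npy",np.r_[st["ee_pos"],st["ee_rot"]])
```

```text
[ 513.09123835 -331.33914849  187.61788656] [179.59756491   0.33162713  95.31813076] 5.3
```

View pics/w2.png

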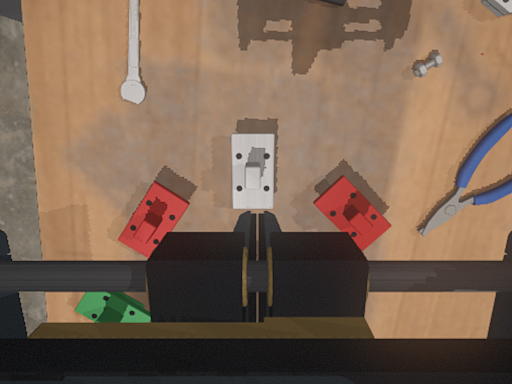

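The insert is still upright at about (253,171). The closed fingers show at (257,230). I'll re-measure it and check the TCP's projected pixel.

```bash
sed -e 's/w1/w2/g' -e 's/m\[:110\]=0;m\[200:\]=0;m\[:,:215\]=0;m\[:,325:\]=0/m[:125]=0;m[212:]=0;m[:,:222]=0;m[:,285:]=0/' m.py > m2.py
cat >> m2.py <<'E'
p=st["ee_pos"]
print("tcp pix",proj("wrist",p,st),"tip",proj("wrist",p-[0,0,11],st),"insert rib top under tcp",proj("wrist",[p[0],p[1],56],st))
print(proj("wrist",[*r[0],26],st),camera_model("wrist"))
for c in ("scene","side"): print(c,[proj(c,[*r[0],z]) for z in (26,56)])
E
python3 m2.py
```

```text
3108.0 ((509.8212585449219, -330.4888610839844), (46.306846618652344, 83.48814392089844), 5.2083420753479)
[[ 482.974   -291.01895]
 [ 490.55283 -374.16238]
 [ 536.6685  -369.95877]
 [ 529.0897  -286.81534]]
long axis deg 95.20833
tcp pix [256.27820711 224.93437458] tip [256.17861273 219.04272626] insert rib top under tcp [255.49654731 178.69416991]
[252.48731688 171.60180385] {'K': array([[335.57952782,   0.        , 256.95265268],
       [  0.        , 335.57952782, 193.09608691],
       [  0.        ,   0.        ,   1.        ]]), 'mount': array([[ 5.77529329e-04, -9.66413098e-01, -2.56992976e-01,
         7.36625088e+01],
       [ 9.99999424e-01,  3.25516289e-04,  1.02316334e-03,
         2.01910024e-01],
       [-9.05143051e-04, -2.56993419e-01,  9.66412729e-01,
        -1.99012951e+02],
       [ 0.00000000e+00,  0.00000000e+00,  0.00000000e+00,
         1.00000000e+00]])}
scene [array([275.21602699, 240.33805611]), array([275.38692487, 232.79689638])]
side [array([291.15977898, 179.35414995]), array([291.71110262, 170.97382811])]
```

The insert never moved and it measures the same: (509.8,-330.5), yaw 5.2. So the grip never took hold. I'll retry a bit deeper, with more force, and check the grip before lifting.

```bash
python3 -m crank '-0.4 0 0 0 0 0 0;-0.4 0 0 0 0 0 0;-0.4 0 0 0 0 0 0;-0.4 0 0 0 0 0 0'
python3 - <<'E'
from h import *
print(tool([509.8,-330.5,40]))
E
```

```text
time_s: 5.85
ee_pos: [511.0, -330.0, 182.3]
ee_rot: [-180.0, -0.0, 95.3]
force: [-0.4, -0.3, -0.1]
gripper_width: 37.9
gripper_force: 0.0
[ -0.5037653   -1.11547338 142.34215967]
```

```bash
python3 -m crank '-0.4 -0.4 -1 30 0 0 0;-0.4 0 0 30 0 0 0;-0.4 0 0 30 0 0 0;-0.4 0 0 30 0 0 0;-0.4 0 0 22 0 0 0;-0.4 0 0 0 0 0 0;1 0 0 0 0 0 0;1 0 0 0 0 0 0;1 0 0 0 0 0 0;1 0 0 0 0 0 0' 50; python3 -m crank '1 0 0 0 0 0 0;1 0 0 0 0 0 0;1 0 0 0 0 0 0;1 0 0 0 0 0 0;1 0 0 0 0 0 0'
```

```text
time_s: 7.1
ee_pos: [510.3, -330.6, 41.4]
ee_rot: [180.0, 0.0, 95.3]
force: [-0.3, 0.2, 1.0]
gripper_width: 26.7
gripper_force: 0.0
time_s: 7.72
ee_pos: [510.2, -330.5, 40.9]
ee_rot: [180.0, 0.0, 95.3]
force: [-1.4, -0.3, -0.2]
gripper_width: 0.4
gripper_force: 0.0
```

Run:
```python
from h import *
st=env.state(); im=grab_frame("wrist"); s=grab_frame("side"); s2=grab_frame("scene")
p=proj("side",st["ee_pos"]).astype(int); q=proj("scene",st["ee_pos"]).astype(int); print(p,q,st["qpos"])
f=lambda im,p:cv2.resize(im[max(p[1]-50,0):p[1]+50,p[0]-72:p[0]+72],(400,278),interpolation=2)
cv2.imwrite("pics/w3.png",np.vstack([np.hstack([cv2.resize(im[110:310,110:398],(400,278)),f(s,p)]),np.hstack([f(s2,q),f(s2,q)*0])]))
```

```text
[291 175] [275 236] [-3.40203970e+01  2.81152344e+01  9.65021257e+01 -5.60910057e-03
  5.53778959e+01 -3.93370148e+01]
```

View pics/w3.png

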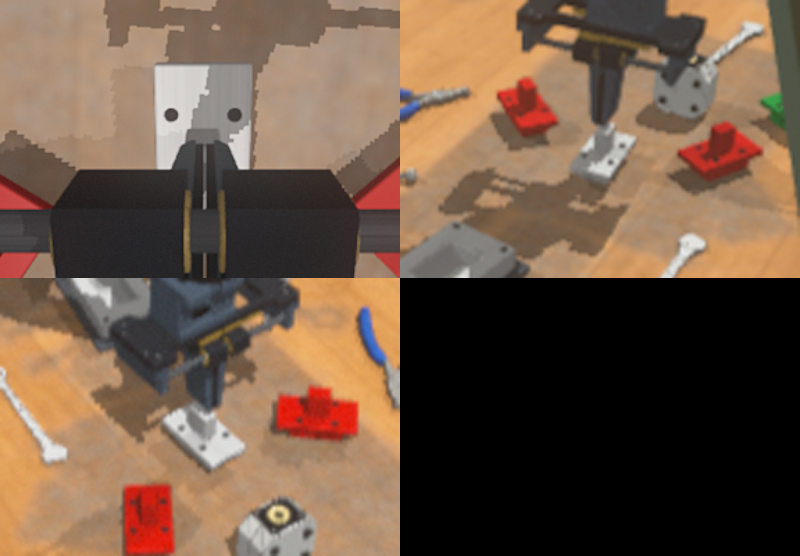

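The fingertips sit just above the rib top, at about z 60. They are about 20 mm higher than the stated 11 mm tip length gives, so the closing missed above the rib. I'll open and go down in small steps, watching the force.

```bash
python3 -m crank '0.2 0 0 0 0 0 0;0.2 0 0 0 0 0 0;0.2 0 0 0 0 0 0;0.2 0 0 0 0 0 0;0.2 0 0 8 0 0 0;0.2 0 0 8 0 0 0;0.2 0 0 5 0 0 0;0.2 0 0 0 0 0 0' 40
python3 - <<'E'
from h import *
st=env.state();s=grab_frame("side");p=[291,175]
w=grab_frame("wrist")
f=lambda im,p:cv2.resize(im[p[1]-35:p[1]+25,p[0]-35:p[0]+35],(560,480),interpolation=2)
cv2.imwrite("pics/w4.png",f(s,p))
for z in (26,30,40,56,60):print(z,(proj("side",[510,-330.5,z])-[256,140])*8)
E
```

```text
time_s: 8.88
ee_pos: [509.8, -330.3, 19.1]
ee_rot: [-179.9, -0.0, 95.3]
force: [-0.1, -0.4, 0.6]
gripper_width: 36.2
gripper_force: 0.0
26 [280.86693678 314.68241694]
30 [281.44712921 305.85140961]
40 [282.90706544 283.62997562]
56 [285.27145422 247.64202787]
60 [285.86810766 238.5604702 ]
```

View pics/w4.png

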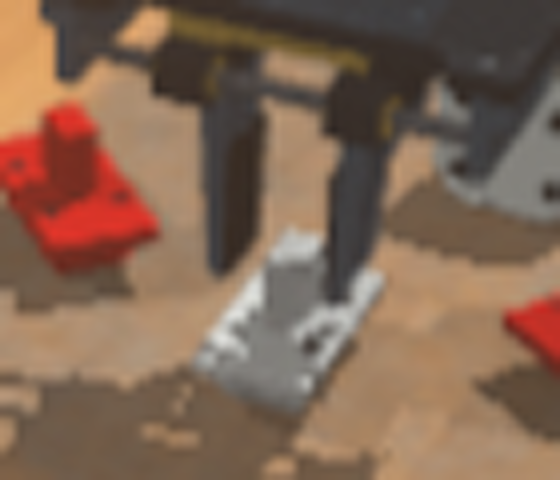

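The fingers straddle the rib, with tips at rows 272 and 303, which is z≈38. So the tips are about 19 mm behind the reported TCP. I'll go 5 mm lower and grip.

```bash
python3 -m crank '0.2 0 0 5 0 0 0;1 0 0 0 0 0 0;1 0 0 0 0 0 0;1 0 0 0 0 0 0;1 0 0 0 0 0 0;1 0 0 0 0 0 0' 40
```

```text
time_s: 9.72
ee_pos: [510.1, -330.5, 14.9]
ee_rot: [180.0, 0.0, 95.3]
force: [0.3, -0.9, 0.6]
gripper_width: 15.7
gripper_force: 40.0
```

Gripped: 15.7 mm, 40 N. I'll lift and go to a viewing place just short of the socket.

```bash
python3 -m crank '1 0 0 -30 0 0 0;1 0 0 -50 0 0 0;1 40 12.5 -50 0 0 0;1 40 12.5 -45 0 0 0;1 40 12.5 0 0 0 0;1 41 12.5 0 0 0 0;1 0 0 0 0 0 0;1 0 0 0 0 0 0'
python3 - <<'E'
from h import *
st=env.state(); im=grab_frame("wrist"); cv2.imwrite("pics/w5.png",im)
print(st["ee_pos"],st["ee_rot"],st["time_s"]); np.save("w5.npy",np.r_[st["ee_pos"],st["ee_rot"]])
E
```

```text
time_s: 10.72
ee_pos: [544.4, -167.6, 187.5]
ee_rot: [-180.0, 0.0, 95.3]
force: [-0.2, -0.3, -2.0]
gripper_width: 15.9
gripper_force: 39.9
[ 544.42225992 -167.56024014  187.5086282 ] [-1.79964494e+02  3.07036063e-02  9.53451528e+01] 10.725
```

View pics/w5.png

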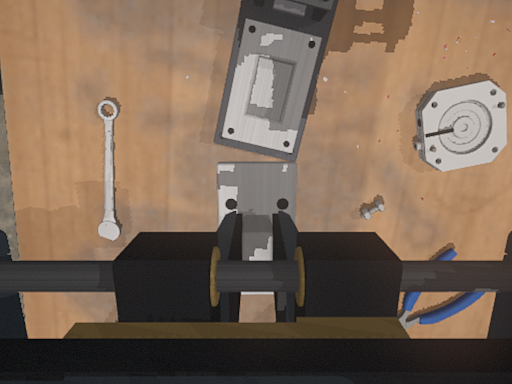

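The block's four screws are at about (252,30), (312,44), (287,144) and (231,131), with the pocket centred at about (272,88). The held flange's front edge is at row 163, columns 218–297. I'll refine these.

```bash
cat > fx.py <<'E'
from h import *
a=np.load("w5.npy"); st=dict(ee_pos=a[:3],ee_rot=a[3:]); im=cv2.imread("pics/w5.png")
g=cv2.cvtColor(im,cv2.COLOR_BGR2GRAY).astype(float); W=[]
for u,v in ((252,30),(312,44),(287,144),(231,131)):
    w=g[v-5:v+6,u-5:u+6]; m=np.clip(np.median(w)-25-w,0,None); yy,xx=np.mgrid[-5:6,-5:6]
    m[np.hypot(xx,yy)>5]=0
    p=(u+(m*xx).sum()/m.sum(),v+(m*yy).sum()/m.sum()); W.append(hit("wrist",p,30,st)[:2]); print(np.round(p,1),W[-1].round(1))
W=np.array(W); C=W.mean(0)
d=(W[0]+W[1]-W[2]-W[3])/2; e=(W[1]+W[2]-W[0]-W[3])/2
print("screws",C,"len",np.hypot(*d),np.hypot(*e),"yaw",np.degrees(np.arctan2(d[1],d[0]))-90,np.degrees(np.arctan2(e[1],e[0])))
# colour seg of top block
P=[hit("wrist",p,30,st)[:2] for p in ((248,18),(322,38),(294,155),(221,139))]; print("corners",np.mean(P,0))
p=st["ee_pos"]; zf=p[2]-14.9+26
print("flange corners in world",[hit("wrist",q,zf,st).round(1) for q in ((218,163),(297,163))])
c=np.cos(np.radians(5.2));s=np.sin(np.radians(5.2))
print("expected",[proj("wrist",[p[0]-0.3+c*x-s*42,p[1]+s*x+c*42,zf],st) for x in(-23,23)])
E
python3 fx.py
```

```text
[251.8  28.7] [526.4 -24.4]
[311.3  43.9] [585.9 -32.5]
[286.  143.5] [ 572.3 -131.8]
[230.4 130.4] [ 512.9 -123.6]
screws [549.36498708 -78.08234428] len 100.15814092102015 60.05175648944549 yaw -7.750987699920586 -7.773366430264165
corners [550.83471239 -79.53370711]
flange corners in world [array([ 519. , -128.4,  198.6]), array([ 563.5, -124.3,  198.6])]
expected [array([215.22192081, 161.64805298]), array([296.59194469, 161.8952201 ])]
```

```bash
python3 -m crank '1 0 0 0 0 0 6.55;1 0 0 0 0 0 6.55;1 0 0 0 0 0 0;1 0 0 0 0 0 0'
python3 - <<'E'
from h import *
print(tool([549.6,-78.1,65]))
E
```

```text
time_s: 11.28
ee_pos: [544.5, -168.0, 187.6]
ee_rot: [-180.0, 0.0, 82.2]
force: [-0.2, -0.1, -1.2]
gripper_width: 15.7
gripper_force: 39.9
[ 89.80492864  -7.00291753 122.58775093]
```

```bash
python3 -m crank '1 30 -2.3 0 0 0 0;1 30 -2.3 20 0 0 0;1 29.8 -2.4 40 0 0 0;1 0 0 40 0 0 0;1 0 0 22 0 0 0;1 0 0 0 0 0 0;1 0 0 0 0 0 0'
python3 - <<'E'
from h import *
print(tool([549.6,-78.1,26.5]))
st=env.state(); im=grab_frame("wrist"); cv2.imwrite("pics/w6.png",im); np.save("w6.npy",np.r_[st["ee_pos"],st["ee_rot"]])
print(models.search_frame("knob_top","wrist"))
E
```

```text
time_s: 12.15
ee_pos: [550.9, -77.8, 66.8]
ee_rot: [179.9, 0.0, 82.2]
force: [0.3, 0.0, -0.8]
gripper_width: 15.3
gripper_force: 39.9
[-0.49662916 -1.29944299 40.30860738]
[]
```

View pics/w6.png

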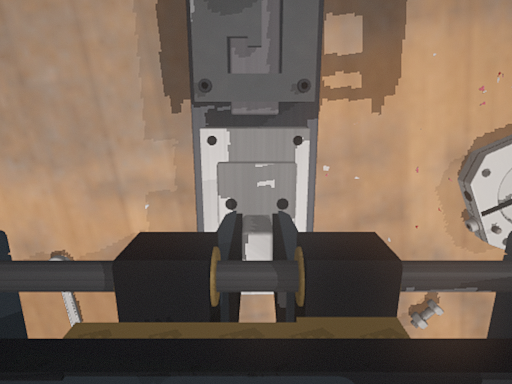

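The insert is aligned with the block: screws at (211,140) and (298,140), flange at columns 218–297, so about 1 mm of side correction is left. This matches the computed -1.3 mm.

```bash
python3 -m crank '1 -0.4 -1.1 10 0 0 0;1 0 0 8 0 0 0;1 0 0 6 0 0 0;1 0 0 4 0 0 0;1 0 0 0 0 0 0' ; python3 -m crank '1 0 0 4 0 0 0;1 0 0 3 0 0 0;1 0 0 0 0 0 0'
```

```text
time_s: 12.88
ee_pos: [548.6, -77.6, 37.3]
ee_rot: [-180.0, 0.0, 82.2]
force: [0.5, 0.7, -1.6]
gripper_width: 15.7
gripper_force: 39.9
time_s: 13.25
ee_pos: [548.6, -77.6, 30.5]
ee_rot: [-180.0, 0.0, 82.2]
force: [-0.4, 0.1, -1.1]
gripper_width: 15.4
gripper_force: 39.9
```

```bash
python3 -m crank '1 0 0 2 0 0 0;1 0 0 1.5 0 0 0;1 0 0 1 0 0 0;1 0 0 0 0 0 0'
```

```text
time_s: 13.75
ee_pos: [548.7, -77.7, 26.9]
ee_rot: [180.0, 0.0, 82.2]
force: [-2.2, 0.4, 4.7]
gripper_width: 15.4
gripper_force: 40.0
```

```bash
python3 -m crank '1 0 0 1 0 0 0;1 0 0 0 0 0 0;0.2 0 0 0 0 0 0;0.2 0 0 0 0 0 0;0.2 0 0 0 0 0 0;0.2 0 0 0 0 0 0;0.2 0 0 -40 0 0 0;0.2 0 0 -50 0 0 0;0.2 40 0 -30 0 0 0;0.2 20 0 0 0 0 0'
python3 - <<'E'
from h import *
st=env.state(); im=grab_frame("wrist"); cv2.imwrite("pics/w7.png",im); np.save("w7.npy",np.r_[st["ee_pos"],st["ee_rot"]])
print(st["ee_pos"],st["ee_rot"])
print(models.search_frame("knob_top","wrist"));print(models.search_frame("insert","wrist"))
C=np.array([548.9,-77.8]);a=np.radians(-7.76);M=np.array([[np.cos(a),-np.sin(a)],[np.sin(a),np.cos(a)]])
F=lambda x,y:C+M@[x,y]
print("knob",F(10,150),"fwd",F(10,98),"cross",F(-10,98),"notch",F(-10,107))
# knob: dark blob near the predicted pixel
p=proj("wrist",[*F(10,150),90],st);print("pix",p)
# flange height check: flange width at z 38
for q in (F(-23,42),F(23,42)):print("flange corner pix",proj("wrist",[*q,38],st))
E
```

```text
time_s: 15.0
ee_pos: [558.7, -17.1, 147.6]
ee_rot: [179.7, -0.0, 82.3]
force: [0.1, -0.1, -0.4]
gripper_width: 36.7
gripper_force: 0.0
[558.7394946  -17.08510276 147.62878627] [ 1.79667093e+02 -3.14878175e-02  8.22578720e+01]
[{'point': [580.4, 71.6, 91.5], 'p': 0.84}, {'point': [549.7, -63.1, 32.6], 'p': 0.59}]
[{'point': [553.8, -62.8, 32.0], 'p': 0.82}]
knob [579.06200351  69.47611329] fwd [572.04076242  17.95231127] cross [552.2239155   20.65278861] notch [553.4391303   29.57036973]
pix [267.97365128  82.89740819]
flange corner pix [230.47289728 204.41080891]
flange corner pix [278.38329558 204.3608788 ]
```

```bash
python3 -m crank '-0.1 20 0 0 0 0 0;-0.1 0 0 0 0 0 0'
python3 - <<'E'
from h import *
print(tool([579.1,69.5,48]))
E
```

```text
time_s: 15.4
ee_pos: [559.2, 2.4, 144.1]
ee_rot: [-179.9, 0.0, 82.3]
force: [-0.2, -0.0, -0.4]
gripper_width: 49.5
gripper_force: 0.0
[69.15570758 10.90367658 96.07927479]
```

```bash
python3 -m crank '-0.1 35 5.5 0 0 0 0;-0.1 34.2 5.4 0 0 0 0;-0.1 0 0 0 0 0 0;-0.1 0 0 30 0 0 0;-0.1 0 0 30 0 0 0;-0.1 0 0 25 0 0 0;-0.1 0 0 11 0 0 0;-0.1 0 0 0 0 0 0'; python3 -m crank '1 0 0 0 0 0 0;1 0 0 0 0 0 0;1 0 0 0 0 0 0;1 0 0 0 0 0 0;1 0 0 0 0 0 0' 40
```

```text
time_s: 16.4
ee_pos: [579.3, 68.0, 48.8]
ee_rot: [-179.9, 0.0, 82.2]
force: [0.3, 0.5, 0.2]
gripper_width: 50.2
gripper_force: 0.0
time_s: 17.02
ee_pos: [579.6, 68.9, 49.8]
ee_rot: [180.0, -0.0, 82.2]
force: [-2.6, 0.2, 4.6]
gripper_width: 24.5
gripper_force: 40.0
```

```bash
python3 -m crank '1 -8 0 0 0 0 0;1 -10 0 0 0 0 0;1 -10 0 0 0 0 0;1 -10 0 0 0 0 0;1 -8 0 0 0 0 0;1 -4 0 0 0 0 0;1 -1.5 0 0 0 0 0;1 0 0 0 0 0 0'
```

```text
time_s: 18.02
ee_pos: [573.0, 20.6, 50.0]
ee_rot: [180.0, -0.3, 82.1]
force: [-1.1, 9.7, 5.5]
gripper_width: 24.6
gripper_force: 40.0
```

```bash
python3 -m crank '1 -2 0 0 0 0 0;1 -1.5 0 0 0 0 0;1 0 0 0 0 0 0'
```

```text
time_s: 18.4
ee_pos: [572.6, 17.3, 50.0]
ee_rot: [180.0, -0.3, 82.1]
force: [-1.6, 10.2, 5.8]
gripper_width: 24.8
gripper_force: 40.0
```

```bash
python3 -m crank '1 0 -5 0 0 0 0;1 0 -6 0 0 0 0;1 0 -6 0 0 0 0;1 0 -3.5 0 0 0 0;1 0 0 0 0 0 0;1 0 0 0 0 0 0'
```

```text
time_s: 19.15
ee_pos: [553.8, 20.0, 50.0]
ee_rot: [179.8, -0.3, 82.1]
force: [0.4, 9.8, 3.9]
gripper_width: 24.9
gripper_force: 40.0
```

```bash
python3 -m crank '1 0 -1.5 0 0 0 0;1 0 0 0 0 0 0;1 3 0 0 0 0 0;1 4 0 0 0 0 0;1 4 0 0 0 0 0;1 0 0 0 0 0 0'
```

```text
time_s: 19.9
ee_pos: [553.9, 29.1, 50.0]
ee_rot: [179.8, -0.1, 82.2]
force: [2.1, 4.1, 3.9]
gripper_width: 25.0
gripper_force: 40.0
```

```bash
python3 -m crank '-0.1 0 0 0 0 0 0;-0.1 0 0 0 0 0 0;-0.1 0 0 0 0 0 0;-0.1 0 0 0 0 0 0;-0.1 0 0 -30 0 0 0;-0.1 0 0 -50 0 0 0;-0.1 -30 0 -30 0 0 0;-0.1 -30 0 0 0 0 0;-0.1 -20 0 0 0 0 0;-0.1 0 0 0 0 0 0'
python3 - <<'E'
from h import *
cv2.imwrite("pics/w8.png",grab_frame("wrist")); s=env.state();print(s["ee_pos"],s["force"])
print(models.search_frame("knob_top","wrist"));print(models.search_frame("insert","wrist"))
E
```

```text
time_s: 21.15
ee_pos: [540.6, -52.0, 158.7]
ee_rot: [-179.9, -0.0, 82.1]
force: [0.4, 0.9, -0.2]
gripper_width: 50.2
gripper_force: 0.0
[540.74592724 -51.19847948 158.61743936] [-0.15410507  0.01784448  0.08222739]
[{'point': [554.1, 27.1, 92.4], 'p': 0.94}]
[{'point': [547.8, -78.4, 31.9], 'p': 0.58}]
```

View pics/w8.png

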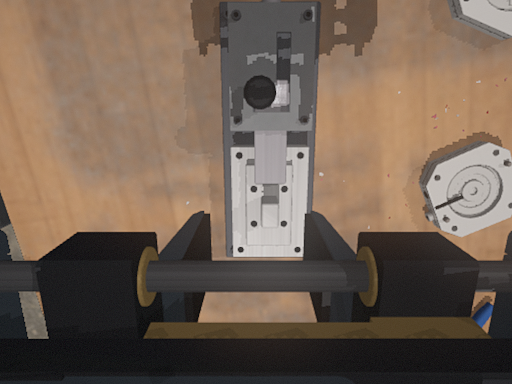

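The knob sits in the notch at (260,92), left of the slot. The bolt lies over the seated flange, with its tip at (270,182) just short of the rib at (270,210). The robot is clear of everything, so I'm handing the job in.

```bash
python3 -c "
from workcell import env
print(env.job_done())"
```

```text
the job is handed in; nothing more can be done
None
```

The insert is seated in the socket, the knob rests in the holding notch with the bolt over the flange, and the job was handed in at about 21 s; the first two attempts to grip the insert closed above its rib without moving it.

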